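# Pop the battery hatch of a microscope power pack

## Task

Open the battery hatch of the microscope's power pack, the bigger of the two white boxes with a raised grey hatch on top: press the hatch down fully, once, at the push-push latch under the black pad on its free edge, and let it spring up by itself. Then back off and watch for two seconds, without touching it, that the hatch stays open; do not push it shut again. Leave the smaller box's hatch shut, and do not pick up or shift any of the things standing around.

Things in the scene. Friction and masses are not known exactly. Their poses are not given: they have to be found in the camera images.
- power_pack: the bigger white box, fixed to the bench, 150 (x) x 100 (y) x 70 mm high, origin at the centre of its underside. On top a grey hatch 80 (x) x 64 (y) mm whose top stands 12 mm proud of the box (82 mm above the bench). The hatch's hinge runs along y at x = +17 mm, its free edge lies at x = -63 mm. Behind the hinge a bare strip of the top carries the lens cap.
- battery_hatch (a joint): battery hatch angle (rad): about 0.01 when latched, negative pressed in (stop -0.10), positive open (stop 1.25). A spring opens it: 2.5 N at the pad when shut, 1 N near open. Pressed in past -0.07 (5.5 mm at the pad, about 3 N) and let go, the push-push latch frees it and it swings up within 1 s; a press of under 2 mm leaves it latched. Pressed in again from open it may catch shut.
- battery_press (a point): where to press: top centre of the black pad (12 x 32 mm, 2 mm high) on the battery hatch, 67 mm from the hinge line, 13 mm in from the free edge, 85 mm above the bench when latched. Moves with the hatch (7.5 mm down to a hard stop). x: from free edge to hinge, y: along the hinge, z: out of the top. Fully open it is 55 mm higher and 59 mm nearer the hinge line.
- battery_latch (a joint): sideways travel (m) of the hidden follower inside the battery hatch's latch; cannot be touched. About 0 while latched, +0.007 once freed and while open, and below -0.004 only if the open hatch is pushed shut again.
- lamp_unit: the smaller white box, fixed to the bench, 110 (x) x 80 (y) x 70 mm high, origin at the centre of its underside, with a smaller grey hatch 56 (x) x 44 (y) mm of the same kind on top. Not to be opened.
- fuse_hatch (a joint): angle of the smaller hatch (rad): about 0.02 when latched shut, negative pressed in, positive open. To stay shut.
- cell_a: spare battery cell standing upright, 18 mm across, 65 mm high, between the two boxes; origin at the centre of its underside
- cell_b: a second such cell, upright, on the robot's side of the boxes; origin at the centre of its underside
- slide_box: closed box for microscope slides, 87 x 102 x 33 mm, beyond the boxes; origin at the centre of its underside
- stain_jar: amber glass jar with a black cap, 44 mm across, 60 mm high, on the robot's side of the boxes; origin at the centre of its underside
- petri_dish: clear lidded dish, 94 mm across, 18 mm high; origin at the centre of its underside
- lens_cap: black cap, 34 mm across, 12 mm high, lying on top of the power pack behind the hatch's hinge; origin at the centre of its underside
- marker: marker pen lying flat, 130 mm long, 14 mm thick; origin at the centre of its underside
There are look-alikes about, which are no part of the job. What is shaped like the power_pack but blue or pink is not meant.

How it is judged:
By the outcome, as a careful person would: the job done as asked, in the order asked, and still so for the second after the job is handed in, with the robot touching nothing.
It also fails if it takes over 32 s, if anything falls off the work surface, if the arm or the gripper's body presses on something with over 40 N, if the wrist force passes 120 N, or if a joint passes its speed limit or range.

## Robot

A 6-joint arm with a two-finger parallel gripper is mounted at the origin on the work surface. World frame = base frame: x ahead of the robot, y to its left, z up, the work surface at z = 0. Lengths are in mm, angles in rad, forces in N, time in s.
With the tool pointing down it reaches from about 400 to 925 mm from the base axis. Payload 12.5 kg.
Tool frame: the origin (TCP) lies at the very end of the fingers, on their centre line; the grasp point (between the pads) lies 19 mm behind it; z points along the fingers, y is the line along which they close (so a half turn about z gives the same grasp; the last joint's range is limited). The gripper opens to 95 mm and grips with 3 to 60 N. Pads are 20 mm wide; open, the fingers measure 119 mm over their backs; the gripper's body (75 mm by 180 mm) begins 59 mm behind the grasp point.
Start: joints at [1.156, 0.491, 1.559, -0, 1.092, -0.106], TCP at [189.93, 595.46, 214.661] pointing down, gripper open.
Joint ranges: [-3.1, 3.1], [-0.84, 2.19], [0.05, 2.79], [-1.13, 4.28], [0.06, 2.93], [-2.69, 2.69]. Speed limits (rad/s): [2.22, 2.22, 2.79, 3.14, 3.14, 3.14].

## Interface

Orientations are given as [roll, pitch, yaw] about the fixed x, y, z axes, in that order (R = Rz(yaw) Ry(pitch) Rx(roll)).
In Python, from cell import state, imaging, env, spot_in, mark_of gives the robot as it stands. The module is installed in compiled form; this text tells all that it offers.
- The arm moves only by the tool step_arm, never from a script. Its argument "increments" is a list of rows, each an object with "slide": the shift along the tool's x, y, z in m, a list of three; "roll": the turn about the tool's z in rad. A call has 1 to 5 rows; each row is the pose to reach, as a shift and turn from the pose commanded when the call began, along the tool's axes at that moment; what a row does not reach only later rows make up. A row lasts 1/8 s, in which the tool goes at most 62.5 mm and 10.7 degrees, less where a joint would pass 70% of its speed; a pose out of reach is approached as far as the arm can. A call with a gripper value outside its range is refused whole. "fingers" is the opening, from 0 (shut) to 1 (fully open), set as the call begins (left out, the last holds). The fingers move at their own pace and stop on an object; the grip force is fixed at half the most. Time passes only in rows, so rows that repeat a pose let the fingers close. It gives the time, the measured TCP pose, the force, the opening and the grip force at its end, in the units of the state.
- state(): the state, without advancing time (a new reading comes with each control period).
- imaging.read_camera(name): name is "scene" or "top" or "wrist"; returns a dict with "color" (420x560x3 uint8, red, green, blue), "z_map" (420x560 float32, mm along the optical axis (not along the pixel's ray), 0 where there is no reading), "intrinsics" (3x3 intrinsics, pixels), "camera_from_world" (4x4, takes a point from world to camera coordinates). Camera axes: x right, y up, looking along -z (the intrinsics and any distortion apply to the point x, -y, -z); pixel columns grow to the right and rows downward; lengths in mm; the calibration is good to about 2 mm. The wrist camera is an equidistant fisheye: a pixel r from the principal point sees the ray r / f radians off the axis. A picture is of the moment at which its call begins.
- env.job_done(): hands the job in; it is judged then, once.
Trained networks look in the newest picture that a camera, given by its name, has taken for a name from the list of things; names that differ only in an ending like _2 or _b are one class to them, and where a whole thing is asked for, a point or a joint stands for the part that bears it (a point fixed in the world has none). Each returns a list of dicts, best first, with "confidence" (0 to 1); they miss things now and then, are a little off and sometimes report something else, mostly with a low value. They report only what shows in the picture. A call takes as long as a camera call. They do not tell look-alikes from the thing itself.
- spot_in(camera, target): "bbox" ([left, top, right, bottom] in pixels, round what is visible of it).
- mark_of(camera, target): "uv" ([column, row] in pixels: a listed point, or the origin of a listed thing).
The state is a dict: "t": time; "joints": joint angles; "qvel": joint speeds; "tau": joint torques, N m; "eef_pos": TCP position; "tcp_rot": TCP orientation; "ft_force": force on the tool from outside, world axes, zero at the start; "moment": the same for the moment, N m; "opening": opening from 0.0 (shut) to 1.0 (fully open); "grip_force": force on a finger pad.
Only numpy, scipy, OpenCV 4.12 (cv2) and the standard library are available. Lean on these libraries where they do the work, as an engineer would, in place of code of your own. Each camera call takes 0.05 s, during which the arm holds its last target. There are 200 camera calls.

## Working session

There is one attempt and no reset: what is moved stays moved. The work goes in short steps, Python scripts to look and compute and a tool call to move; the robot and the scene stay as the last step left them, time stands still between calls to the robot, and variables do not carry over. Pictures are saved under pics/ and viewed, at most 10 in all, crops included, and the job is handed in when it is done.

Besides the shell and the picture viewer there is one more tool, called as name(argument=value, ...), one argument or row to a line, values as JSON. step_arm: Moves the arm, as the interface text tells. Its arguments: {"type":"object","properties":{"increments":{"type":"array"},"fingers":{"type":"number"}},"required":["increments"]}

```bash
mkdir -p pics
cat > h.py <<'E'
import numpy as np,cv2
from cell import state,imaging,env,spot_in,mark_of
def world(c,u,v,d=None):
    K=c["intrinsics"];z=d if d else float(np.median([x for x in c["z_map"][int(v)-1:int(v)+2,int(u)-1:int(u)+2].ravel() if x>0] or [0]))
    p=np.array([(u-K[0,2])/K[0,0]*z,-(v-K[1,2])/K[1,1]*z,-z,1])
    return (np.linalg.inv(c["camera_from_world"])@p)[:3].round(1)
E
python3 - <<'E'
from h import *
s=state();print(s["t"],s["eef_pos"],s["tcp_rot"],s["ft_force"],s["opening"])
for n in("top","scene"):
    c=imaging.read_camera(n);cv2.imwrite(f"pics/{n}0.png",c["color"][:,:,::-1])
    for t in("battery_press","power_pack","lamp_unit"):
        for m in mark_of(n,t)[:4]: print(n,t,m["confidence"],np.round(m["uv"]),world(c,*m["uv"]))
E
```

```text
0.0 [189.82071077 595.20287807 214.02601958] [-3.14040977e+00 -1.16418586e-04  2.83279172e+00] [-0.80617597  0.69825108  0.29112645] 0.9996577749535228
top battery_press 0.93 [219. 265.] [354.8 246.2  80.6]
top battery_press 0.84 [208. 368.] [140.1 266.1  81.9]
top battery_press 0.81 [124. 298.] [284.9 449.2  83. ]
top battery_press 0.72 [288. 166.] [572.8  95.4  81.1]
top power_pack 0.83 [207. 342.] [192.6 268.2  80. ]
top power_pack 0.72 [432. 244.] [ 400.7 -216.9   75.6]
top power_pack 0.68 [219. 249.] [388.3 246.1  81.4]
top power_pack 0.65 [276. 156.] [596.8 122.8  80.4]
top lamp_unit 0.67 [403. 163.] [ 583.8 -163.2   66.8]
top lamp_unit 0.49 [276. 157.] [595.7 121.9  80.2]
scene battery_press 0.94 [293. 130.] [139.1 267.6  84.3]
scene battery_press 0.83 [109. 213.] [ 343.1 -266.4   80.5]
scene battery_press 0.82 [313. 170.] [352.7 239.4  84.2]
scene battery_press 0.58 [291. 236.] [566.3  95.6  84.7]
scene power_pack 0.84 [309. 271.] [655.8  97.7  70. ]
scene power_pack 0.83 [383. 171.] [360.7 451.6  34.5]
scene power_pack 0.72 [305. 161.] [238.8 266.8  34.6]
scene power_pack 0.67 [327. 201.] [448.4 236.9  50.4]
scene lamp_unit 0.7 [165. 311.] [ 653.3 -181.6   70.3]
```

View pics/top0.png

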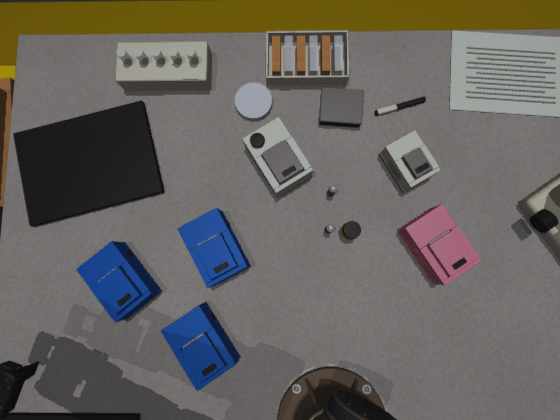

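View pics/scene0.png

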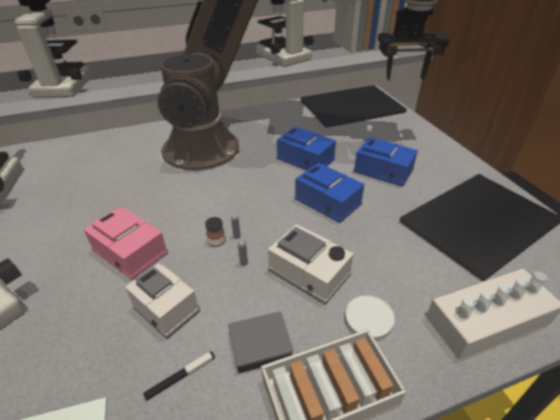

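Candidates in the top view: white boxes at (277,156) (bigger, with a lens cap) and (410,162) (smaller, the lamp). Look-alikes: blue at (213,247), (118,281) and (201,345), pink at (440,245). I choose the white one at (277,156), with its pad near (289,172), and check it in a crop.

```bash
cat > m.py <<'E'
from h import *
c=imaging.read_camera("top");I=c["color"]
cv2.imwrite("pics/crop.png",cv2.resize(I[110:205,235:330,::-1],None,fx=6,fy=6,interpolation=cv2.INTER_NEAREST))
g=I.astype(int).mean(2)
# world map of crop
P=[];
for v in range(115,200):
    for u in range(240,318):
        z=c["z_map"][v,u]
        if z>0:
            w=world(c,u,v,float(z)); P.append([u,v,*w,g[v,u]])
P=np.array(P)
top=P[(P[:,4]>60)&(P[:,4]<95)]
r=cv2.minAreaRect(top[:,2:4].astype(np.float32));print("box",r)
h=P[(P[:,4]>76)&(P[:,4]<95)];print("raised",len(h),np.median(h[:,4]))
d=top[(top[:,5]<50)]
n,l,s,ct=cv2.connectedComponentsWithStats(cv2.inRange(g[110:205,235:330],0,50))
for i in range(1,n):
    if s[i][4]>25:
        u,v=ct[i]+[235,110];print("dark",u,v,s[i][4],world(c,u,v))
E
python3 m.py
```

```text
box ((605.4965209960938, 121.37462615966797), (151.10519409179688, 100.89476013183594), 31.795698165893555)
raised 1157 80.6
dark 323.93333333333334 123.0 45 [697.5   8.6  13.8]
dark 257.0192307692308 140.09615384615384 156 [633.9 166.   81.1]
dark 288.3333333333333 170.3111111111111 45 [563.7  95.4  81.8]
```

View pics/crop.png

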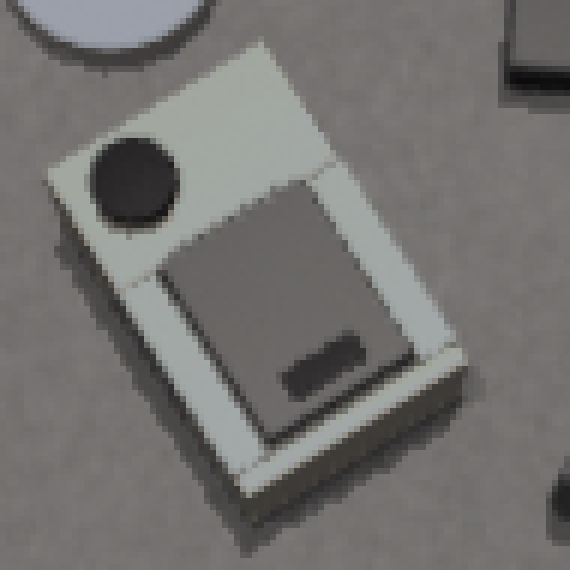

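The crop shows the white power pack: lens cap at about (257,140), pad at (288,170). The measured pad position and the box geometry agree, at about (563,95) with box yaw 0.555.

step_arm(
  increments=[
    {"slide": [-0.04, -0.03, 0], "roll": -0.17},
    {"slide": [-0.09, -0.065, 0], "roll": -0.34},
    {"slide": [-0.14, -0.1, 0], "roll": -0.51},
    {"slide": [-0.19, -0.135, 0], "roll": -0.68},
    {"slide": [-0.24, -0.17, 0], "roll": -0.86},
  ],
  fingers=0,
)

```text
t: 1.08
eef_pos: [363.9, 364.9, 214.9]
tcp_rot: [3.141, 0.001, -2.604]
ft_force: [0.6, 0.7, -0.2]
opening: 0.531
grip_force: 0.0
```

```bash
cat > d.py <<'E'
from h import *
from scipy.spatial.transform import Rotation as R
import sys
s=state();T=R.from_euler("xyz",s["tcp_rot"])
t=np.array([float(x) for x in sys.argv[1:4]])
print(s["t"],s["eef_pos"].round(1) if hasattr(s["eef_pos"],"round") else s["eef_pos"],s["tcp_rot"],s["opening"],s["ft_force"],"shift",T.inv().apply(t-np.array(s["eef_pos"])).round(1),"yaw err",-(s["tcp_rot"][2]-(0.555-np.pi)))
E
python3 d.py 563 95 150
```

```text
1.075 [363.9 364.9 214.9] [ 3.14149265e+00  6.49529795e-04 -2.60439674e+00] 0.5305269641636182 [ 0.63391642  0.70769696 -0.20227081] shift [ -32.9 -333.7   64.9] yaw err 0.017804089221326702
```

step_arm(
  increments=[
    {"slide": [-0.006, -0.055, 0.01]},
    {"slide": [-0.012, -0.11, 0.02]},
    {"slide": [-0.018, -0.17, 0.03]},
    {"slide": [-0.024, -0.23, 0.04]},
    {"slide": [-0.03, -0.29, 0.05]},
  ],
  fingers=0,
)

```text
invalid input at $.increments[0]: expected keys slide, roll
```

step_arm(
  increments=[
    {"slide": [0, -0.02, 0]},
    {"slide": [0, -0.03, 0]},
    {"slide": [0, -0.03, 0]},
  ],
  fingers=0,
)

```text
invalid input at $.increments[0]: expected keys slide, roll
```

```bash
python3 d.py 563 95 100
python3 - <<'E'
from h import *
c=imaging.read_camera("wrist");cv2.imwrite("pics/w1.png",c["color"][:,:,::-1])
K=c["intrinsics"];M=np.linalg.inv(c["camera_from_world"])
for m in mark_of("wrist","battery_press")[:3]:
    u,v=m["uv"];a=np.array([(u-K[0,2])/K[0,0],(v-K[1,2])/K[1,1]]);t=np.linalg.norm(a)
    r=M[:3,:3]@np.array([a[0]/t*np.sin(t),-a[1]/t*np.sin(t),-np.cos(t)]);o=M[:3,3]
    print(m,o+r*(85-o[2])/r[2])
E
```

```text
1.075 [363.9 364.9 214.9] [ 3.14149265e+00  6.49529795e-04 -2.60439674e+00] 0.5305269641636182 [ 0.63391642  0.70769696 -0.20227081] shift [ -32.9 -333.7  114.9] yaw err 0.017804089221326702
{'uv': [173.1, 118.2], 'confidence': 0.9} [350.04037337 241.11127832  85.        ]
{'uv': [396.3, 166.8], 'confidence': 0.87} [280.15001111 450.16441287  85.        ]
{'uv': [17.1, 223.0], 'confidence': 0.71} [563.51060719  97.12040956  85.        ]
```

View pics/w1.png

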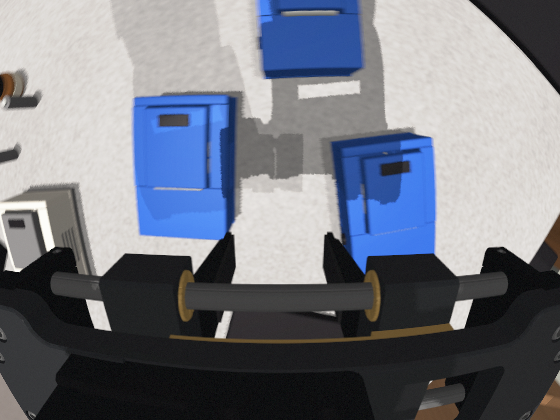

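The move was refused because every row needs "roll". The wrist picture still shows the blue boxes, with the white pack at the far left at (17,223). I resend the move with "roll".

step_arm(
  increments=[
    {"slide": [-0.006, -0.055, 0.01], "roll": 0},
    {"slide": [-0.012, -0.11, 0.02], "roll": 0},
    {"slide": [-0.018, -0.17, 0.03], "roll": 0},
    {"slide": [-0.024, -0.23, 0.04], "roll": 0},
    {"slide": [-0.03, -0.29, 0.05], "roll": 0},
  ],
  fingers=0,
)

```text
t: 1.8
eef_pos: [536.8, 130.5, 164.5]
tcp_rot: [-3.142, 0.001, -2.611]
ft_force: [1.0, 1.2, 0.8]
opening: 0.004
grip_force: 0.0
```

step_arm(
  increments=[
    {"slide": [0, -0.02, 0], "roll": 0},
    {"slide": [0, -0.03, 0], "roll": 0},
    {"slide": [0, -0.03, 0], "roll": 0},
  ],
  fingers=0,
)

```text
t: 2.17
eef_pos: [550.7, 106.6, 164.9]
tcp_rot: [3.142, 0.0, -2.61]
ft_force: [-0.7, 0.2, -0.1]
opening: 0.002
grip_force: 0.0
```

```bash
python3 d.py 563 95 100
python3 - <<'E'
from h import *
c=imaging.read_camera("wrist");cv2.imwrite("pics/w2.png",c["color"][:,:,::-1])
K=c["intrinsics"];M=np.linalg.inv(c["camera_from_world"])
for m in mark_of("wrist","battery_press")[:3]:
    u,v=m["uv"];a=np.array([(u-K[0,2])/K[0,0],(v-K[1,2])/K[1,1]]);t=np.linalg.norm(a)
    r=M[:3,:3]@np.array([a[0]/t*np.sin(t),-a[1]/t*np.sin(t),-np.cos(t)]);o=M[:3,3]
    print(m,o+r*(85-o[2])/r[2])
E
```

```text
2.175 [550.7 106.6 164.9] [ 3.14150665e+00  3.71923931e-04 -2.60974960e+00] 0.0023182395458601 [-0.70555621  0.16560031 -0.08195734] shift [ -4.7 -16.2  64.9] yaw err 0.0231569451310234
{'uv': [258.4, 220.2], 'confidence': 0.91} [566.42900003  97.59386781  85.        ]
```

View pics/w2.png

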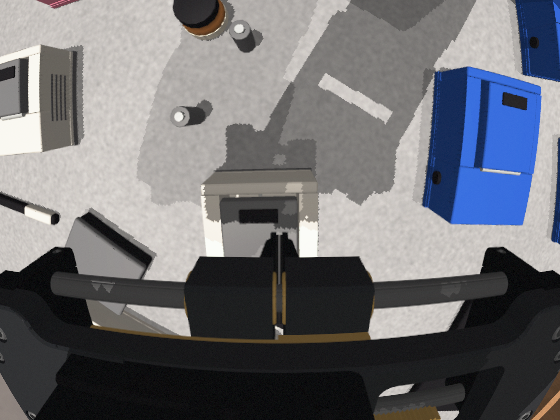

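The wrist view confirms the white pack below the fingers, with the pad at (258,216). I take the pad as (564,96) and go down above it.

step_arm(
  increments=[
    {"slide": [-0.003, -0.008, 0.02], "roll": -0.01},
    {"slide": [-0.005, -0.016, 0.045], "roll": -0.02},
    {"slide": [-0.005, -0.016, 0.07], "roll": -0.02},
    {"slide": [-0.005, -0.016, 0.07], "roll": -0.02},
    {"slide": [-0.005, -0.016, 0.07], "roll": -0.02},
  ],
)

```text
t: 2.9
eef_pos: [563.6, 95.3, 95.6]
tcp_rot: [-3.141, 0.001, -2.589]
ft_force: [-0.1, 0.3, 0.5]
opening: 0.005
grip_force: 0.0
```

```bash
python3 d.py 564 96 78
```

```text
2.9 [563.6  95.3  95.6] [-3.14119511e+00  9.85827496e-04 -2.58895312e+00] 0.004881817294557776 [-0.10687382  0.31747212  0.53054902] shift [-0.7  0.3 17.6] yaw err 0.0023604684970122136
```

step_arm(
  increments=[
    {"slide": [0, 0, 0.008], "roll": 0},
    {"slide": [0, 0, 0.012], "roll": 0},
    {"slide": [0, 0, 0.0155], "roll": 0},
    {"slide": [0, 0, 0.0165], "roll": 0},
    {"slide": [0, 0, 0.0165], "roll": 0},
  ],
)

```text
t: 3.52
eef_pos: [563.4, 94.6, 78.1]
tcp_rot: [3.141, -0.0, -2.59]
ft_force: [-1.2, -0.5, 2.1]
opening: 0.005
grip_force: 1.3
```

step_arm(
  increments=[
    {"slide": [0, 0, 0.001], "roll": 0},
    {"slide": [0, 0, 0.001], "roll": 0},
  ],
)

```text
t: 3.78
eef_pos: [563.5, 94.6, 77.7]
tcp_rot: [-3.141, 0.0, -2.59]
ft_force: [-4.2, -1.6, 7.7]
opening: 0.0
grip_force: 4.2
```

The wrist force rises to 7.7 N at about 7.3 mm down, so the hatch is at its hard stop. I release it, going up and away on the free-edge side.

step_arm(
  increments=[
    {"slide": [0.005, 0, -0.03], "roll": 0},
    {"slide": [0.04, 0, -0.075], "roll": 0},
    {"slide": [0.07, 0, -0.12], "roll": 0},
    {"slide": [0.09, 0, -0.16], "roll": 0},
    {"slide": [0.1, 0, -0.18], "roll": 0},
  ],
)

```text
t: 4.4
eef_pos: [478.1, 41.8, 259.4]
tcp_rot: [-3.14, 0.003, -2.59]
ft_force: [-0.4, 0.6, -0.5]
opening: 0.005
grip_force: 0.0
```

step_arm(
  increments=[
    {"slide": [0, 0, 0], "roll": 0},
    {"slide": [0, 0, 0], "roll": 0},
    {"slide": [0, 0, 0], "roll": 0},
    {"slide": [0, 0, 0], "roll": 0},
    {"slide": [0, 0, 0], "roll": 0},
  ],
)

```text
t: 5.03
eef_pos: [478.3, 42.3, 256.7]
tcp_rot: [3.141, -0.0, -2.59]
ft_force: [-0.5, 0.8, -0.1]
opening: 0.01
grip_force: 0.0
```

Run:
```python
from h import *
s=state();print(s["t"],s["eef_pos"],s["ft_force"])
c=imaging.read_camera("scene");cv2.imwrite("pics/s2.png",cv2.resize(c["color"][200:310,80:380,::-1],None,fx=2.5,fy=2.5))
for m in mark_of("scene","battery_press")[:5]: print(m,world(c,*m["uv"]))
```

```text
5.025 [478.32125484  42.29071968 256.70729922] [-0.50758872  0.82714244 -0.05064921]
{'uv': [369.9, 140.0], 'confidence': 0.81} [270.2 455.2  83.8]
{'uv': [311.8, 169.1], 'confidence': 0.73} [349.6 236.7  84.5]
{'uv': [317.2, 228.1], 'confidence': 0.67} [612.7 131.6 136.2]
{'uv': [111.1, 216.7], 'confidence': 0.64} [ 362.6 -262.2   82.6]
{'uv': [289.2, 132.1], 'confidence': 0.56} [144.6 251.9  84.7]
```

View pics/s2.png

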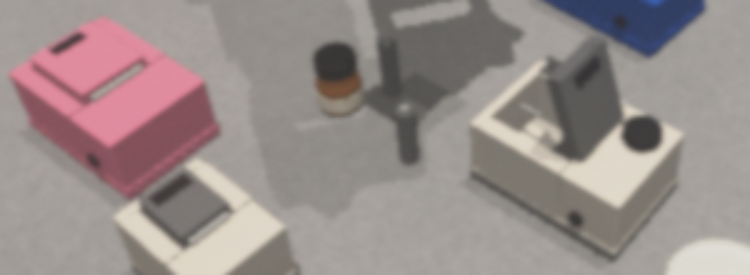

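The crop shows the power pack hatch standing open at (590,95), with its pad at 136 mm height. The lamp hatch is shut and the other things are still standing. Now I watch for two seconds.

step_arm(
  increments=[
    {"slide": [0, 0, 0], "roll": 0},
    {"slide": [0, 0, 0], "roll": 0},
    {"slide": [0, 0, 0], "roll": 0},
    {"slide": [0, 0, 0], "roll": 0},
    {"slide": [0, 0, 0], "roll": 0},
  ],
)

```text
t: 5.75
eef_pos: [478.3, 42.2, 257.1]
tcp_rot: [3.142, 0.0, -2.59]
ft_force: [-0.7, -1.0, 0.4]
opening: 0.003
grip_force: 0.0
```

step_arm(
  increments=[
    {"slide": [0, 0, 0], "roll": 0},
    {"slide": [0, 0, 0], "roll": 0},
    {"slide": [0, 0, 0], "roll": 0},
    {"slide": [0, 0, 0], "roll": 0},
    {"slide": [0, 0, 0], "roll": 0},
  ],
)

```text
t: 6.38
eef_pos: [478.2, 42.2, 257.1]
tcp_rot: [3.142, 0.0, -2.59]
ft_force: [0.4, 0.9, -0.3]
opening: 0.005
grip_force: 0.0
```

step_arm(
  increments=[
    {"slide": [0, 0, 0], "roll": 0},
    {"slide": [0, 0, 0], "roll": 0},
    {"slide": [0, 0, 0], "roll": 0},
    {"slide": [0, 0, 0], "roll": 0},
    {"slide": [0, 0, 0], "roll": 0},
  ],
)

```text
t: 7.0
eef_pos: [478.3, 42.2, 257.1]
tcp_rot: [-3.142, 0.0, -2.59]
ft_force: [-0.4, -0.1, 0.1]
opening: 0.006
grip_force: 0.0
```

step_arm(
  increments=[
    {"slide": [0, 0, 0], "roll": 0},
    {"slide": [0, 0, 0], "roll": 0},
    {"slide": [0, 0, 0], "roll": 0},
    {"slide": [0, 0, 0], "roll": 0},
    {"slide": [0, 0, 0], "roll": 0},
  ],
)

```text
t: 7.62
eef_pos: [478.3, 42.2, 257.1]
tcp_rot: [-3.142, 0.0, -2.59]
ft_force: [-0.3, 0.8, -1.0]
opening: 0.002
grip_force: 0.0
```

Run:
```python
from h import *
c=imaging.read_camera("scene");print(state()["t"])
z=[world(c,*m["uv"]) for m in mark_of("scene","battery_press")];print(z)
if any(abs(p[0]-612)<15 and p[2]>125 for p in z): print(env.job_done())
```

```text
7.675
[array([ 355.9, -269.7,   82.9]), array([270.3, 466.6,  83.2]), array([613.6, 127.6, 140.1]), array([344.1, 239.2,  83. ]), array([762.9, 178.9,  17.9])]
the job is handed in; nothing more can be done
None
```

The power pack's battery hatch is open after a single press and was still open after more than two seconds of watching; the lamp unit's hatch stayed shut, nothing else was touched, and the job is handed in.

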